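Free the stuck jar cap and put the weight away

TASK

The squat glass jar in the wooden bench block is where the scale weight is kept, but its metal cap is stuck: break it loose with a hard anticlockwise twist, spin it until it comes free and lift it off. Set the cap down right way up on the cork mat, without dropping it, then lower the larger of the two brass weights into the jar's mouth and let it go, leaving the smaller weight and the small glass jar with the straw-coloured lid where they stand.

Things in the scene. Friction and masses are not known exactly. Their poses are not given: they have to be found in the camera images.
- jar: Squat clear glass jar held fast in a square wooden block 110 x 110 x 22 mm fixed to the table; cannot turn or tip. Origin: centre of the block's underside, on the table; z up along the jar's axis. Glass 82 mm wide up to 52 mm above the table, then a shoulder to a neck 47 mm wide from 67 mm up; rim 95 mm above the table. Two lugs on the neck reach out to 58 mm wide.
- jar_mouth (a point): Centre of the jar's mouth, at rim height, 95 mm above the table, on the jar's and the seated cap's axis. The mouth is 40 mm wide inside; the jar's inner floor is 27 mm above the table.
- cap: Aluminium twist-off cap of the jar, loose, about 60 g, 68 mm in diameter, 30 mm high (solid upper 10 mm, ribbed 67 mm skirt below). Origin: centre of its lower edge, z up. Starts seated, lower edge 75 mm and top 105 mm above the table, its x axis along the jar's x axis. Unscrews anticlockwise seen from above (positive yaw); below it fingertips have room down to 67 mm above the table.
- cap_top (a point): Centre of the cap's top face. The cap is stuck: it breaks loose at about 0.6 to 0.8 N m within the first 0.2 rad, drags a little to about 0.7 rad, then turns freely. It may rise by 2 mm, no more.
- cap_mark (a point): Dark scratch mark on the cap's top, 30 mm from its axis along the cap's x axis; shows how far it has turned. Between 2.2 and 2.7 rad from the start the cap's two inner lugs stand in the gaps of the jar's thread and it lifts straight off; before that it cannot be lifted, and about 2.75 rad is a hard stop.
- cork_mat: Square cork mat 140 x 140 x 5 mm, fixed flat on the table. Origin: centre of its underside; its top is 5 mm higher. It lies on one side of the table (left or right) and the jar on the other; between them stands an empty grey wooden tray, its rim 133 mm above the table, to be carried over.
- large_weight: The larger of two brass scale weights: 100 g, round body 28 mm wide and 29 mm high with a knob 16 mm wide above it, 40 mm high in all. Loose. Origin: centre of its underside. It stands on the table on the left or the right.
- small_weight: The smaller brass weight, same shape, 18 mm wide and 24 mm high, 20 g, standing at the other side; must be left alone. Origin: centre of its underside.
- saffron_jar: Bystander: small glass jar with a straw-coloured screw lid, 49 mm wide, 76 mm high, loose, standing in front of the robot between the weights; must be left alone. Origin: centre of its underside.

How it is judged:
By the outcome, as a careful person would: the job done as asked, in the order asked, and still so for the second after the job is handed in, with the robot touching nothing.
It also fails if it takes over 72 s, if anything falls off the work surface, if the arm or the gripper's body presses on something with over 40 N, if the wrist force passes 120 N, or if a joint passes its speed limit or range.

ROBOT

A 6-joint arm with a two-finger parallel gripper is mounted at the origin on the work surface; the furniture and walls round the work are solid. World frame = base frame: x ahead of the robot, y to its left, z up, the work surface at z = 0. Lengths are in mm, angles in degrees, forces in N, time in s.
With the tool pointing down it reaches from about 300 to 850 mm from the base axis. Payload 4.2 kg.
Tool frame: the origin (TCP) lies at the very end of the fingers, on their centre line; the grasp point (between the pads) lies 19 mm behind it (env.tcp_to_grasp is the distance from the TCP to the grasp point, in mm); z points along the fingers, y is the line along which they close (so a half turn about z gives the same grasp; the last joint's range is limited). The gripper opens to 91 mm and grips with 3 to 60 N. Pads are 32 mm wide; open, the fingers measure 118 mm over their backs; the gripper's body (76 mm by 178 mm) begins 60 mm behind the grasp point.
Start: joints at [-74.599, 18.312, 89.639, -0, 72.044, -1.146], TCP at [163.764, -551.203, 213.976] pointing down, gripper open.
Joint ranges: [-177.97, 177.97], [-48.28, 115.42], [12.27, 149.76], [-77.06, 257.06], [2.81, 150.46], [-146.56, 146.56]. Speed limits (degrees/s): [147.25, 147.25, 180, 180, 180, 180].

INTERFACE

Orientations are given as [roll, pitch, yaw] about the fixed x, y, z axes, in that order (R = Rz(yaw) Ry(pitch) Rx(roll)).
In Python, from workcell import env gives the robot as it stands.
- The arm moves only by the tool move_arm, never from a script. Its argument "plan" is a list of rows, each a list of 3 entries, a list of its own where there are three numbers: the shift along the world's x, y, z in cm, then the turn about the world's z in degrees, then the closure, from 0 (fully open) to 1 (shut). In form: [[[x, y, z], turn, claw], ...]. A call has 1 to 5 rows; each row shifts and turns the commanded pose from where the row before left it; what a row does not reach is not made up. A row lasts 1/10 s, in which the tool goes at most 50 mm and 8.59 degrees, less where a joint would pass 70% of its speed; a pose out of reach is approached as far as the arm can. A call is refused whole if a number of a shift passes 5 or a number of a turn 8.59, either way. A call with a gripper value outside its range is refused whole. The fingers move at their own pace and stop on an object; "squeeze" is the grip in N (left out, the last holds). Time passes only in rows, so rows that do not move let the fingers close. It gives the time, the measured TCP pose, the force, the opening and the grip force at its end, in the units of the state.
- env.state(): the state, without advancing time (a new reading comes with each control period).
- env.grab_frame(name): name is "side" or "top"; returns a dict with "frame" (480x640x3 uint8, red, green, blue), "z_map" (480x640 float32, mm along the optical axis (not along the pixel's ray), 0 where there is no reading), "fovy" (degrees; the focal length in pixels is half the picture's height over the tangent of half this angle, whatever the lens; pixels are square), "cx", "cy" (the principal point, pixels), "position" and "orientation" of the camera in the world. Camera axes: x right, y down, z forward; pixel columns grow to the right and rows downward; lengths in mm; the calibration is good to about 2 mm. A picture is of the moment at which its call begins.
- env.job_done(): hands the job in; it is judged then, once.
Trained networks look in a picture, given as the dict that the camera call returned (one of the last four; its "shot" number tells which), for a name from the list of things; names that differ only in an ending like _2 or _b are one class to them, and where a whole thing is asked for, a point or a joint stands for the part that bears it (a point fixed in the world has none). Each returns a list of dicts, best first, with "score" (0 to 1); they miss things now and then, are a little off and sometimes report something else, mostly with a low value. They report only what shows in the picture. A call takes as long as a camera call.
- env.search_frame(picture, label): "point" ([column, row] in pixels, amid what is visible of it).
- env.landmark_of(picture, label): "point" ([column, row] in pixels: a listed point, or the origin of a listed thing).
The state is a dict: "time_s": time; "qpos": joint angles; "qvel": joint speeds; "effort": joint torques, N m; "ee_pos": TCP position; "ee_rot": TCP orientation; "force": force on the tool from outside, world axes, zero at the start; "torque": the same for the moment, N m; "gripper_width": finger opening in mm; "gripper_force": force on a finger pad.
Only numpy, scipy, OpenCV 4.12 (cv2) and the standard library are available. Lean on these libraries where they do the work, as an engineer would, in place of code of your own. Each camera call takes 0.05 s, during which the arm holds its last target. There are 200 camera calls.

## Working session

There is one attempt and no reset: what is moved stays moved. The work goes in short steps, Python scripts to look and compute and a tool call to move; the robot and the scene stay as the last step left them, time stands still between calls to the robot, and variables do not carry over. Pictures are saved under pics/ and viewed, at most 15 in all, crops included, and the job is handed in when it is done.

Besides the shell and the picture viewer there is one more tool, called after "Emit:" as name([rows], argument=value, ...), one row to a line, values as JSON. move_arm: Moves the arm, as the interface text tells. Its arguments: {"type":"object","properties":{"plan":{"type":"array","items":{"type":"array"}},"squeeze":{"type":"number"}},"required":["plan"]}

```bash
mkdir -p pics; cat > h.py <<'E'
import numpy as np, cv2
from scipy.spatial.transform import Rotation as R
from workcell import env
def rot(o):
    o=np.array(o,float)
    if o.shape==(3,3): return o
    if o.size==4: return R.from_quat(o).as_matrix()
    return R.from_euler('xyz',o,degrees=True).as_matrix()
def ray(p,uv):
    f=240/np.tan(np.radians(p['fovy'])/2)
    d=np.array([(uv[0]-p['cx'])/f,(uv[1]-p['cy'])/f,1.])
    return np.array(p['position'],float),rot(p['orientation'])@d
def at_z(p,uv,z):
    o,d=ray(p,uv); return o+d*(z-o[2])/d[2]
def deproj(p,uv):
    o,d=ray(p,uv); return o+d*p['z_map'][int(round(uv[1])),int(round(uv[0]))]
def tri(p,a,q,b):
    o1,d1=ray(p,a);o2,d2=ray(q,b)
    s=np.linalg.lstsq(np.c_[d1,-d2],o2-o1,rcond=None)[0]
    x,y=o1+d1*s[0],o2+d2*s[1]; return (x+y)/2,np.linalg.norm(x-y)
def save(p,n): cv2.imwrite('pics/'+n,p['frame'][:,:,::-1])
E
python3 - <<'E'
from h import *
np.set_printoptions(precision=1,suppress=True)
P={n:env.grab_frame(n) for n in('top','side')}
for n,p in P.items():
    save(p,n+'0.png'); print(n,p['position'],p['orientation'],p['fovy'],p['cx'],p['cy'],p['shot'])
for l in ['jar','jar_mouth','cap','cap_top','cap_mark','cork_mat','large_weight','small_weight','saffron_jar']:
    r={}
    for n,p in P.items():
        L=env.landmark_of(p,l)[:2]; S=env.search_frame(p,l)[:2]
        for d in L: print(l,n,'lm',np.array(d['point']),round(d['score'],2),deproj(p,d['point']))
        for d in S: print(l,n,'sf',np.array(d['point']),round(d['score'],2),deproj(p,d['point']))
        if L: r[n]=L[0]['point']
    if len(r)==2: print('   TRI',*tri(P['top'],r['top'],P['side'],r['side']))
s=env.state();print(s)
E
```

```text
top [ 385.2   16.5 1278.3] [-175.5    0.8  -90.3] 57.883301958802264 318.31865316474193 242.07588611596597 1
side [ 13.2 792.5 656.5] [-122.1    0.3 -150. ] 54.3233279228192 324.7474242001127 241.05776812778424 2
jar top lm [181.8 221.4] 0.71 [536.  405.2 105.8]
jar top sf [188.6 227.8] 0.84 [523.9 401.9  56.1]
jar side sf [167.8 383.1] 0.7 [507.5 463.3  45.4]
jar side sf [300.5 341.1] 0.31 [388.1 243.2  11.9]
jar_mouth top lm [172.4 217.8] 0.87 [546.  431.  106.2]
jar_mouth top lm [167.7 204. ] 0.51 [602.4 483.9  -0.9]
jar_mouth top sf [192.4 226.9] 0.79 [528.7 397.   36.6]
jar_mouth side sf [170.4 382.9] 0.74 [504.9 460.3  44.3]
jar_mouth side sf [159.8 345.6] 0.58 [528.6 445.7 105.3]
cap top lm [177.1 220.4] 0.69 [539.1 419.  103.3]
cap top sf [176.3 219.6] 0.56 [541.3 421.1 103.8]
cap side lm [163.5 353.7] 0.79 [512.5 453.8 102.2]
cap side sf [163.2 345.8] 0.8 [523.8 443.  104.9]
   TRI [544.2 431.8  66.6] 0.7187151309834099
cap_top top lm [169.4 220.3] 0.77 [539.2 439.1 106.2]
cap_top top sf [172.3 224. ] 0.64 [528.9 430.9 106.5]
cap_top top sf [188.7 230.8] 0.2 [516.1 403.6  49
[... 1208 characters left out ...]
0.5 [387.8 231.8  19.6]
small_weight side lm [300.6 343.1] 0.61 [386.8 245.    8.8]
   TRI [389.8 236.4  -0.2] 4.700138983740014
saffron_jar top sf [308.9 278.8] 0.76 [377.7  59.3  78.8]
saffron_jar side lm [346.4 295.7] 0.82 [371.5  84.5  19.5]
saffron_jar side sf [344.9 282.6] 0.6 [377.1  82.1  51.2]
{'time_s': 1.9, 'qpos': array([-74.6,  18.3,  89.6,  -0. ,  72. ,  -1.1]), 'qvel': array([ 0.1,  0. ,  0. , -0. ,  0. ,  0. ]), 'effort': array([ -0. , -41.2, -23.2,   0.1,   0. ,  -0. ]), 'ee_pos': array([ 163.8, -551.2,  214. ]), 'ee_rot': array([180. ,   0. ,  16.5]), 'force': array([-0.5, -0.6,  0.3]), 'torque': array([0., 0., 0.]), 'gripper_force': 0.0, 'gripper_width': 91.03410230915983}
```

View pics/top0.png

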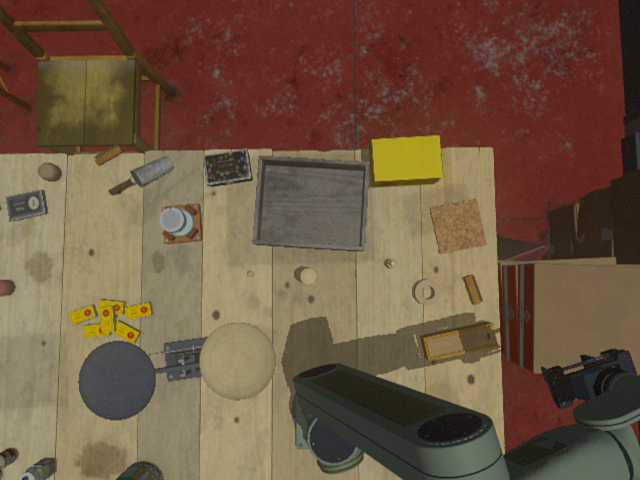

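View pics/side0.png

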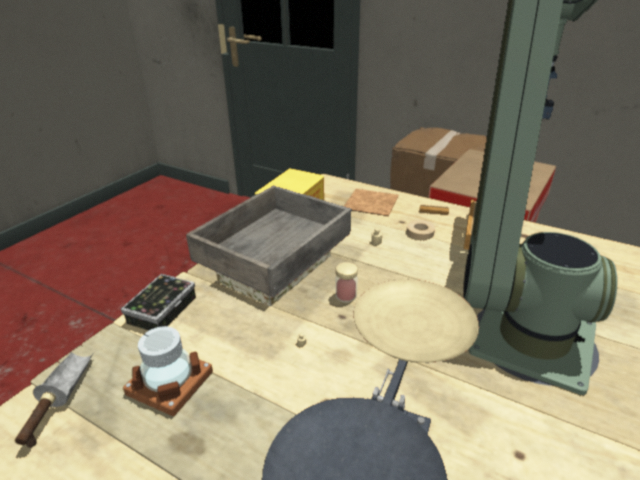

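```bash
cat > m.py <<'E'
from h import *
np.set_printoptions(precision=1,suppress=True)
def cloud(p):
    f=240/np.tan(np.radians(p['fovy'])/2); v,u=np.mgrid[0:480,0:640]; z=p['z_map']
    X=np.stack([(u-p['cx'])/f*z,(v-p['cy'])/f*z,z],-1)
    W=X@rot(p['orientation']).T+np.array(p['position']); W[z==0]=np.nan; return W
def reg(W,c,r,z0,z1):
    m=(np.hypot(W[...,0]-c[0],W[...,1]-c[1])<r)&(W[...,2]>z0)&(W[...,2]<z1); return m
def circ(P):
    (c,r)=cv2.minEnclosingCircle(P[:,:2].astype(np.float32)); return np.array(c),r
E
python3 - <<'E'
from m import *
for n in('top','side'):
    p=env.grab_frame(n); W=cloud(p); print(n)
    for nm,c,r,z0,z1 in [('cap',(535,435),70,98,115),('block',(530,425),95,16,30),('large',(412,-172),30,20,50),('largeknob',(412,-172),30,33,50),('small',(388,236),30,10,50),('saff',(378,60),50,60,90),('tray',(540,100),250,120,150)]:
        m=reg(W,c,r,z0,z1); P=W[m]
        if len(P)<3: print(nm,len(P)); continue
        print(nm,len(P),'mean',P.mean(0),'zmax',np.percentile(P[:,2],95),'circ',*circ(P),'rect',cv2.minAreaRect(P[:,:2].astype(np.float32)))
    table=reg(W,(480,-50),150,-20,20); print('table z',np.median(W[table][:,2]))
    hsv=cv2.cvtColor(p['frame'],cv2.COLOR_RGB2HSV)
    m=reg(W,(525,-367),130,-10,20)
    # mat vs table: saturation
    if n=='top':
        mm=(m&(hsv[...,1]>100)&(hsv[...,0]<20)).astype(np.uint8)
        cs=max(cv2.findContours(mm,0,2)[0],key=cv2.contourArea)
        print('mat px',cv2.minAreaRect(cs),'area',cv2.contourArea(cs)); c=cv2.minAreaRect(cs)[0]; print('mat',at_z(p,c,5))
        g=cv2.resize(p['frame'][185:255,140:220],(800,700)[:2],interpolation=cv2.INTER_CUBIC)[:600]
    else: g=cv2.resize(p['frame'][315:375,120:200],(800,600),interpolation=cv2.INTER_CUBIC)
    cv2.imwrite('pics/z_%s.png'%n,g[:,:,::-1])
E
```

```text
top
cap 479 mean [541.  433.4 105.5] zmax 109.30049268042767 circ [540.7 434.5] 34.026611328125 rect ((540.9880981445312, 433.843994140625), (66.26560974121094, 65.90861511230469), 54.1949577331543)
block 430 mean [534.3 415.7  21.9] zmax 26.482868975128643 circ [541.2 433.8] 74.89106750488281 rect ((540.94970703125, 433.77813720703125), (110.2857894897461, 111.04586029052734), 4.4172139167785645)
large 77 mean [ 419.4 -176.5   31.2] zmax 42.90060886653223 circ [ 419.9 -176.9] 14.049226760864258 rect ((419.9547119140625, -177.70616149902344), (26.17287254333496, 26.100133895874023), 17.512014389038086)
largeknob 25 mean [ 419.2 -177.1   40.3] zmax 43.75798684500041 circ [ 418.2 -176.4] 8.881754875183105 rect ((418.4206237792969, -176.2047882080078), (12.143799781799316, 15.812612533569336), 45.405792236328125)
small 33 mean [391.2 232.7  18.2] zmax 25.97551131490827 circ [392.1 233.2] 9.36374568939209 rect ((390.6804504394531, 233.30288696289062), (17.980682373046875, 14.519000053405762), 89.4708023071289)
saff 228 mean [384.9  61.3  76.8] zmax 80.69622875395699 circ [385.   61.5] 23
[... 1236 characters left out ...]
865722656), (13.03299331665039, 16.947608947753906), 25.038970947265625)
small 67 mean [389.4 239.   16.2] zmax 22.94055259002596 circ [390.6 236.8] 9.306924819946289 rect ((389.8945617675781, 238.1050262451172), (16.281959533691406, 12.740915298461914), 36.8082275390625)
saff 310 mean [381.4  69.9  72.5] zmax 76.55010886685619 circ [383.4  63.7] 24.8864803314209 rect ((383.4807434082031, 65.70555114746094), (42.85353088378906, 45.34963607788086), 28.692853927612305)
tray 2407 mean [572.2  77.5 128.1] zmax 132.47072317630793 circ [579.  55.] 191.69927978515625 rect ((580.9902954101562, 53.17914581298828), (305.2153625488281, 243.93429565429688), 85.92495727539062)
table z -1.5176163406425758
```

View pics/z_top.png

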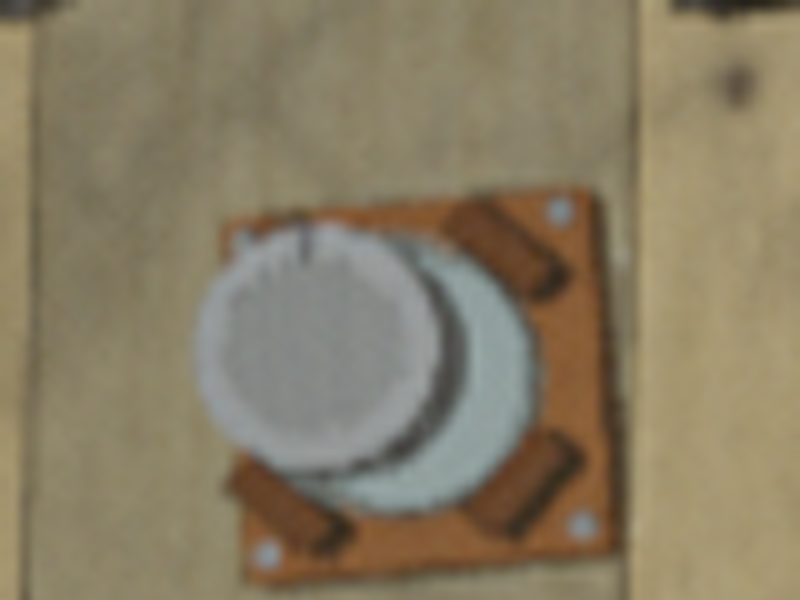

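View pics/z_side.png

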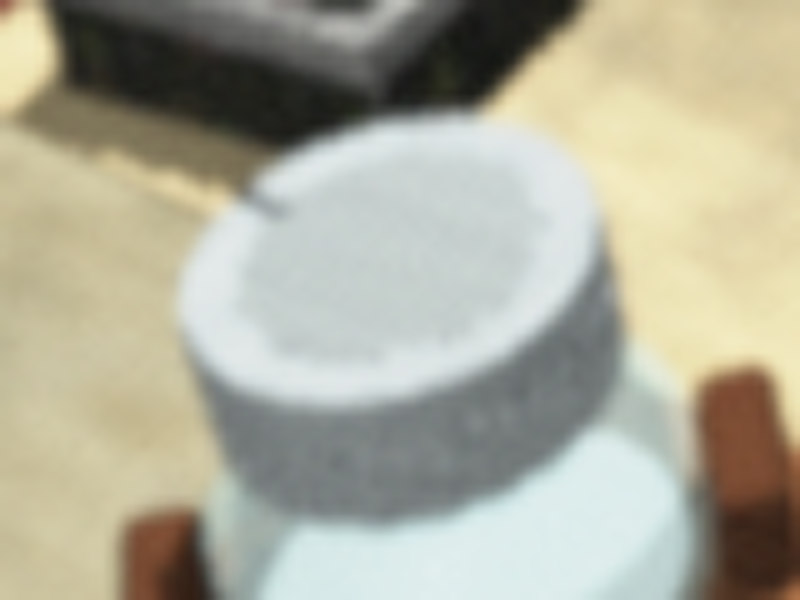

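The views show jar at the left (cap centre about pixel (172,220) from the top, mark at (170,209)), the large weight at (391,264), the mat at (458,225), and the small weight at (250,274). The cap is at about (541, 436) with its top at 105. I'll move there now.

Emit:
move_arm([
  [[1.7,4.5,0],1,0],
  [[1.7,4.5,0],1,0],
  [[1.7,4.5,0],1,0],
  [[1.7,4.5,0],1,0],
  [[1.7,4.5,0],1,0],
])

```text
time_s: 2.5
ee_pos: [249.1, -324.5, 214.1]
ee_rot: [180.0, -0.0, 21.5]
force: [0.9, -0.0, 1.0]
gripper_width: 91.1
gripper_force: 0.0
```

Emit:
move_arm([
  [[1.7,4.5,0],1,0],
  [[1.7,4.5,0],1,0],
  [[1.7,4.5,0],1,0],
  [[1.7,4.5,0],1,0],
  [[1.7,4.5,0],1,0],
])

```text
time_s: 3.0
ee_pos: [334.1, -99.4, 214.4]
ee_rot: [179.9, -0.1, 26.6]
force: [1.3, 0.7, -0.0]
gripper_width: 91.2
gripper_force: 0.0
```

Emit:
move_arm([
  [[1.7,4.5,0],1,0],
  [[1.7,4.5,0],1,0],
  [[1.7,4.5,0],1,0],
  [[1.7,4.5,0],1,0],
  [[1.7,4.5,0],1,0],
])

```text
time_s: 3.5
ee_pos: [419.1, 126.0, 214.3]
ee_rot: [180.0, -0.0, 31.6]
force: [1.5, -0.6, 1.1]
gripper_width: 90.8
gripper_force: 0.0
```

Emit:
move_arm([
  [[1.7,4.5,0],1,0],
  [[1.7,4.5,0],1,0],
  [[1.7,4.5,0],1,0],
  [[1.7,4.5,0],1,0],
  [[1.7,4.5,0],1,0],
])

```text
time_s: 4.0
ee_pos: [504.1, 350.8, 213.9]
ee_rot: [180.0, -0.0, 36.6]
force: [0.3, -1.1, -0.1]
gripper_width: 91.1
gripper_force: 0.0
```

Emit:
move_arm([
  [[1.8,4.3,0],0,0],
  [[1.9,4.3,0],0,0],
  [[0,0,-4],0,0],
  [[0,0,-4],0,0],
  [[0,0,0],0,0],
])

```text
time_s: 4.5
ee_pos: [537.4, 432.6, 127.2]
ee_rot: [180.0, 0.8, 36.6]
force: [-0.5, -0.9, -0.5]
gripper_width: 91.1
gripper_force: 0.0
```

```bash
python3 - <<'E'
from m import *
s=env.state(); print(s['ee_pos'],s['ee_rot'],s['qpos'],s['force'])
p=env.grab_frame('side'); cv2.imwrite('pics/s1.png',cv2.resize(p['frame'][225:405,40:280],(800,600),interpolation=cv2.INTER_CUBIC)[:,:,::-1])
E
```

```text
[537.4 432.6 127.2] [180.    0.8  36.6] [37.9 32.3 79.4 -0.  69.1 91.3] [-0.5 -0.9 -0.5]
```

View pics/s1.png

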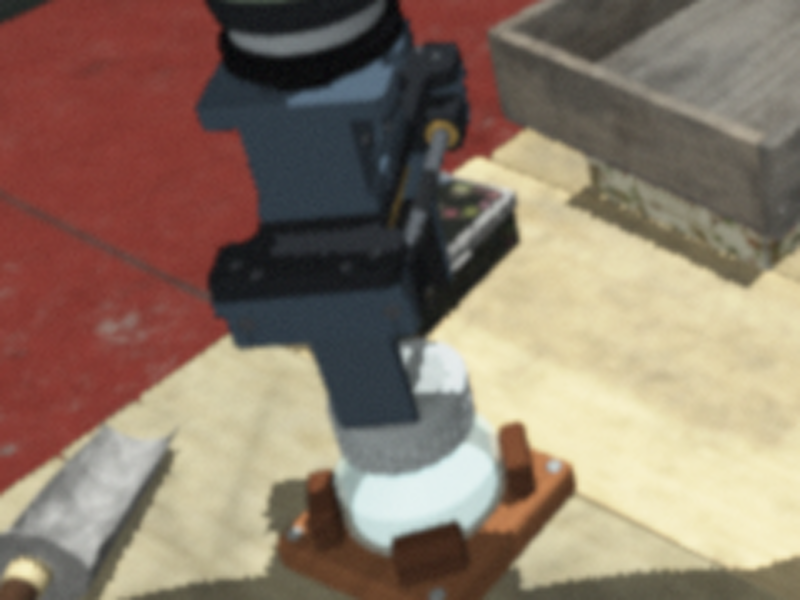

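The picture shows the open gripper above the cap (about pixel (405,400)), fingers on either side, nothing touched. Next I'll settle and go down.

Emit:
move_arm([
  [[0,0.1,0],0,0],
  [[0,0,0],0,0],
])

```text
time_s: 4.75
ee_pos: [542.1, 436.7, 137.1]
ee_rot: [-180.0, -0.3, 36.5]
force: [-0.8, -0.1, -0.0]
gripper_width: 91.1
gripper_force: 0.0
```

Emit:
move_arm([
  [[0,0,-2],0,0],
  [[0,0,-2],0,0],
  [[0,0,-1.5],0,0],
  [[0,0,-0.7],0,0],
  [[0,0,0],0,0],
])

```text
time_s: 5.25
ee_pos: [540.7, 435.6, 71.8]
ee_rot: [180.0, 0.0, 36.5]
force: [0.4, 0.2, -0.1]
gripper_width: 91.2
gripper_force: 0.0
```

Emit:
move_arm([
  [[0,0,0],0,0],
  [[0,0,0],0,0],
])

```text
time_s: 5.45
ee_pos: [541.4, 436.3, 73.2]
ee_rot: [180.0, -0.1, 36.5]
force: [-0.5, -0.6, -0.2]
gripper_width: 91.5
gripper_force: 0.0
```

Emit:
move_arm([
  [[0,0,-0.2],0,1],
  [[0,0,0],0,1],
  [[0,0,0],0,1],
  [[0,0,0],0,1],
  [[0,0,0],0,1],
], squeeze=10)

```text
time_s: 5.95
ee_pos: [540.8, 435.8, 70.1]
ee_rot: [180.0, -0.0, 36.5]
force: [0.0, 0.5, 0.5]
gripper_width: 67.9
gripper_force: 10.0
```

Emit:
move_arm([
  [[0,0,0],0,1],
  [[0,0,0],0,1],
  [[0,0,0],0,1],
], squeeze=10)

```text
time_s: 6.25
ee_pos: [540.8, 435.8, 70.1]
ee_rot: [180.0, -0.0, 36.5]
force: [0.2, -0.8, 1.3]
gripper_width: 68.0
gripper_force: 10.0
```

Emit:
move_arm([
  [[0,0,0],0,1],
  [[0,0,0],0,1],
  [[0,0,0],4,1],
  [[0,0,0],4,1],
  [[0,0,0],4,1],
], squeeze=60)

```text
time_s: 6.75
ee_pos: [541.8, 436.7, 71.9]
ee_rot: [180.0, -0.2, 48.7]
force: [-0.1, 1.5, 8.1]
gripper_width: 66.9
gripper_force: 60.0
```

```bash
python3 -c "
from m import *
s=env.state(); print(s['ee_rot'],s['torque'],s['force'],s['gripper_force'])"
```

```text
[180.   -0.2  48.7] [ 0.1  0.1 -0.1] [-0.1  1.5  8.1] 60.002471837215126
```

Emit:
move_arm([
  [[0,0,0],7,1],
  [[0,0,0],7,1],
  [[0,0,0],7,1],
  [[0,0,0],7,1],
  [[0,0,0],0,1],
])

```text
time_s: 7.25
ee_pos: [540.8, 435.9, 70.1]
ee_rot: [180.0, -0.0, 76.5]
force: [-1.1, -0.2, 0.6]
gripper_width: 66.8
gripper_force: 60.0
```

```bash
python3 - <<'E'
from m import *
s=env.state(); print(s['ee_pos'],s['ee_rot'],s['torque'],s['force'])
p=env.grab_frame('side'); print(env.landmark_of(p,'cap_mark')[:1],env.landmark_of(p,'cap_top')[:1])
cv2.imwrite('pics/s2.png',cv2.resize(p['frame'][300:390,100:220],(800,600),interpolation=cv2.INTER_CUBIC)[:,:,::-1])
E
```

```text
[540.8 435.9  70.1] [180.   -0.   76.5] [-0. -0.  0.] [-1.1 -0.2  0.6]
[{'point': [139.4, 348.0], 'score': 0.74}] [{'point': [158.7, 340.2], 'score': 0.94}]
```

View pics/s2.png

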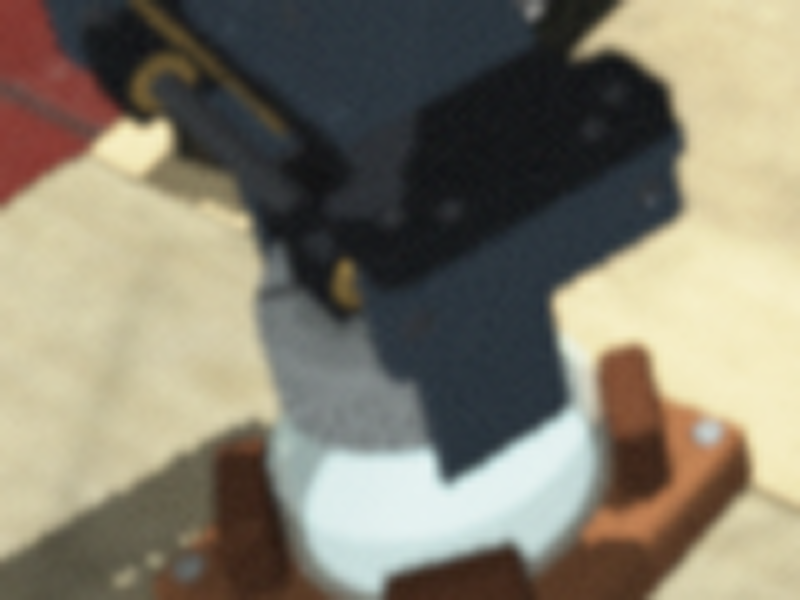

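The mark has moved from about (146,335) to about (140,344) in the side view, so the cap is turning with the grip.

Emit:
move_arm([
  [[0,0,0],8,1],
  [[0,0,0],8,1],
  [[0,0,0],8,1],
  [[0,0,0],8,1],
  [[0,0,0],8,1],
])

```text
time_s: 7.9
ee_pos: [541.2, 436.0, 70.1]
ee_rot: [179.9, -0.0, 116.8]
force: [1.0, -0.1, 1.4]
gripper_width: 66.8
gripper_force: 60.0
```

Emit:
move_arm([
  [[0,0,0],8,1],
  [[0,0,0],8,1],
  [[0,0,0],8,1],
  [[0,0,0],8,1],
  [[0,0,0],8,1],
])

```text
time_s: 8.4
ee_pos: [541.8, 435.9, 70.2]
ee_rot: [179.9, 0.1, 156.8]
force: [0.5, -0.3, 1.5]
gripper_width: 67.2
gripper_force: 60.0
```

Emit:
move_arm([
  [[0,0,0],8,1],
  [[0,0,0],8,1],
  [[0,0,0],4,1],
  [[0,0,0],0,1],
  [[0,0,0],0,1],
])

```text
time_s: 8.9
ee_pos: [541.9, 436.3, 70.2]
ee_rot: [179.9, 0.1, 176.4]
force: [4.1, 1.0, 0.0]
gripper_width: 67.2
gripper_force: 60.0
```

```bash
python3 - <<'E'
from m import *
s=env.state(); print(s['ee_pos'],s['ee_rot'],s['torque'],s['force'],s['qpos'])
p=env.grab_frame('side')
c=np.array([540.8,435.9])
ang=lambda uv:np.degrees(np.arctan2(*(at_z(p,uv,105)[:2]-c)[::-1]))
print('start',ang((146.5,335.5)),'mid',ang((140.7,344)))
for d in env.landmark_of(p,'cap_mark')[:2]: print(d,ang(d['point']))
cv2.imwrite('pics/s3.png',cv2.resize(p['frame'][300:390,100:220],(800,600),interpolation=cv2.INTER_CUBIC)[:,:,::-1])
E
```

```text
[541.9 436.3  70.2] [179.9   0.1 176.4] [ 0.4 -0.8  0. ] [4.1 1.  0. ] [ 37.9  35.   83.3  -0.   61.6 -48.5]
start 8.35175520661344 mid 51.01507757545057
{'point': [164.2, 351.5], 'score': 0.6} 151.14692147872873
```

View pics/s3.png

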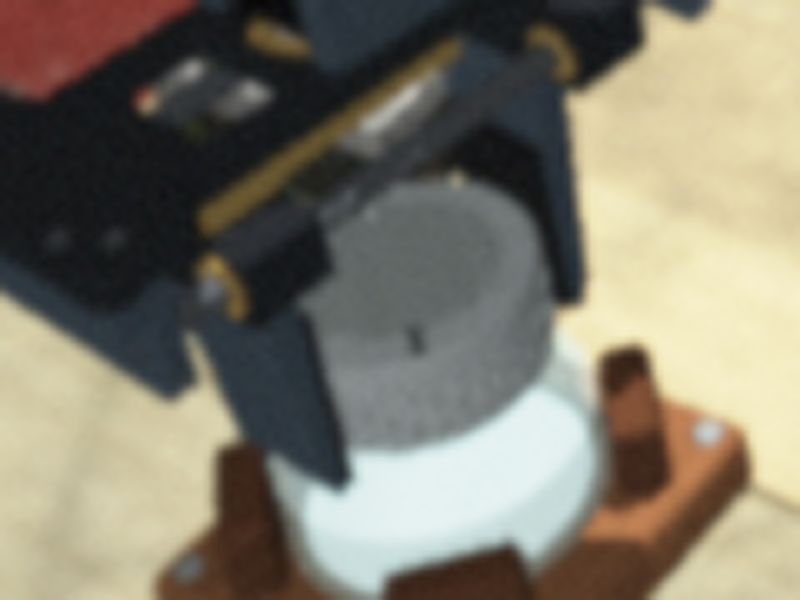

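The mark is now at about (162,351), on the near side of the cap, so it has turned about 140°. Lifting.

Emit:
move_arm([
  [[0,0,0.3],0,1],
  [[0,0,0.4],0,1],
  [[0,0,0.5],0,1],
  [[0,0,0.6],0,1],
  [[0,0,0.8],0,1],
])

```text
time_s: 9.5
ee_pos: [539.5, 435.0, 95.4]
ee_rot: [-179.9, -0.2, 176.5]
force: [1.3, 0.5, -1.4]
gripper_width: 67.3
gripper_force: 60.0
```

Emit:
move_arm([
  [[0,0,3],0,1],
  [[0,0,4],0,1],
  [[0,0,4],0,1],
  [[0,-1.5,0],-1,1],
  [[0,-3.5,0],-3,1],
])

```text
time_s: 10.0
ee_pos: [540.1, 387.3, 207.1]
ee_rot: [179.9, 0.0, 172.6]
force: [0.4, -0.8, -0.1]
gripper_width: 66.8
gripper_force: 60.0
```

Emit:
move_arm([
  [[0,-4.5,0],-6,1],
  [[0,-4.5,0],-6,1],
  [[0,-4.5,0],-6,1],
  [[0,-4.5,0],-6,1],
  [[0,-4.5,0],-6,1],
])

```text
time_s: 10.5
ee_pos: [539.0, 158.8, 205.5]
ee_rot: [-179.9, -0.1, 142.3]
force: [1.1, 0.0, -0.8]
gripper_width: 67.0
gripper_force: 60.0
```

Emit:
move_arm([
  [[-0.1,-4.5,0],-6,1],
  [[-0.1,-4.5,0],-6,1],
  [[-0.1,-4.5,0],-6,1],
  [[-0.1,-4.5,0],-6,1],
  [[-0.1,-4.5,0],-6,1],
])

```text
time_s: 11.0
ee_pos: [534.0, -65.7, 205.5]
ee_rot: [-179.9, -0.1, 112.3]
force: [0.2, 0.5, -0.8]
gripper_width: 67.1
gripper_force: 60.0
```

Emit:
move_arm([
  [[-0.1,-4.5,0],-6,1],
  [[-0.1,-4.5,0],-6,1],
  [[-0.1,-4.5,0],0,1],
  [[-0.1,-4.5,0],0,1],
  [[-0.1,-4.5,0],0,1],
])

```text
time_s: 11.5
ee_pos: [529.2, -290.2, 205.5]
ee_rot: [-179.9, -0.1, 100.5]
force: [-0.4, 0.5, -0.6]
gripper_width: 66.8
gripper_force: 60.0
```

Emit:
move_arm([
  [[0,-4.5,0],0,1],
  [[0,-3,0],0,1],
  [[0,-1,0],0,1],
  [[0,0,0],0,1],
  [[0,0,0],0,1],
])

```text
time_s: 12.0
ee_pos: [530.3, -372.6, 205.6]
ee_rot: [-180.0, -0.1, 100.6]
force: [-0.2, 0.1, -0.8]
gripper_width: 67.1
gripper_force: 60.0
```

The cap is held low: its lower edge is only about 5 mm above the fingertips. The fingers would reach the mat first and the cap would drop the last 5 mm. I'll go back to the jar, set the cap down at the same angle and regrip it higher.

Emit:
move_arm([
  [[0,1,0],0,1],
  [[0,3,0],0,1],
  [[0,4.5,0],0,1],
  [[0.1,4.5,0],0,1],
  [[0.1,4.5,0],0,1],
])

```text
time_s: 12.5
ee_pos: [532.0, -195.5, 206.3]
ee_rot: [180.0, -0.0, 100.6]
force: [0.7, 0.8, -0.5]
gripper_width: 67.0
gripper_force: 60.0
```

Emit:
move_arm([
  [[0.1,4.5,0],6,1],
  [[0.1,4.5,0],6,1],
  [[0.1,4.5,0],6,1],
  [[0.1,4.5,0],6,1],
  [[0.1,4.5,0],6,1],
])

```text
time_s: 13.0
ee_pos: [536.2, 29.4, 206.5]
ee_rot: [180.0, -0.0, 130.9]
force: [0.1, 0.0, -0.9]
gripper_width: 66.9
gripper_force: 60.0
```

Emit:
move_arm([
  [[0.1,4.5,0],6,1],
  [[0.1,4.5,0],6,1],
  [[0.1,4.5,0],6,1],
  [[0,4.5,0],6,1],
  [[0,4.5,0],6,1],
])

```text
time_s: 13.5
ee_pos: [538.5, 254.0, 206.5]
ee_rot: [180.0, -0.0, 160.9]
force: [0.2, -0.4, -1.7]
gripper_width: 67.0
gripper_force: 60.0
```

Emit:
move_arm([
  [[0,4.5,0],6,1],
  [[0,4.5,0],6,1],
  [[0,4.5,0],3,1],
  [[0,3.5,0],1,1],
  [[0,1.5,0],0,1],
])

```text
time_s: 14.0
ee_pos: [537.9, 440.1, 205.8]
ee_rot: [179.9, -0.1, 176.8]
force: [0.8, -0.0, -1.0]
gripper_width: 66.8
gripper_force: 60.0
```

Emit:
move_arm([
  [[0,0,0],0,1],
  [[0,0,-4],0,1],
  [[0,0,-3],0,1],
  [[0,0,-1],0,1],
  [[0,0,0],0,1],
])

```text
time_s: 14.5
ee_pos: [540.0, 434.0, 124.9]
ee_rot: [-179.9, -0.1, 176.5]
force: [-0.7, 0.4, -1.8]
gripper_width: 67.2
gripper_force: 60.0
```

Emit:
move_arm([
  [[0,0,0],0,1],
  [[0,0,0],0,1],
  [[0,0,0],0,1],
])

```text
time_s: 14.8
ee_pos: [541.5, 436.2, 127.8]
ee_rot: [179.9, 0.1, 176.5]
force: [0.0, -0.2, -0.4]
gripper_width: 67.2
gripper_force: 60.0
```

Emit:
move_arm([
  [[0,0,-2],0,1],
  [[0,0,-1],0,1],
  [[0,0,0],0,1],
  [[0,0,0],0,1],
  [[0,0,-0.6],0,1],
])

```text
time_s: 15.3
ee_pos: [541.8, 436.6, 91.6]
ee_rot: [179.9, 0.2, 176.5]
force: [-0.7, 0.3, 0.1]
gripper_width: 66.6
gripper_force: 60.0
```

Emit:
move_arm([
  [[0,0,-0.5],0,1],
  [[0,0,-0.5],0,1],
  [[0,0,-0.3],0,1],
  [[0,0,0],0,1],
])

```text
time_s: 15.7
ee_pos: [541.8, 436.3, 77.4]
ee_rot: [179.9, 0.1, 176.6]
force: [2.0, 1.1, 0.9]
gripper_width: 66.6
gripper_force: 60.0
```

Sliding on cleanly.

Emit:
move_arm([
  [[0,0,-0.3],0,1],
  [[0,0,-0.2],0,1],
  [[0,0,-0.1],0,1],
  [[0,0,-0.1],0,1],
  [[0,0,0],0,1],
])

```text
time_s: 16.2
ee_pos: [541.8, 436.2, 70.2]
ee_rot: [179.9, 0.1, 176.5]
force: [5.3, 1.4, 0.5]
gripper_width: 67.0
gripper_force: 60.0
```

Emit:
move_arm([
  [[0,0,-0.1],0,0.1],
  [[0,0,0],0,0.1],
  [[0,0,0],0,0.1],
  [[0,0,0.8],0,0.1],
  [[0,0,0.8],0,0.1],
])

```text
time_s: 16.7
ee_pos: [540.3, 435.6, 85.2]
ee_rot: [-180.0, -0.1, 176.6]
force: [-0.1, -0.3, -0.7]
gripper_width: 82.0
gripper_force: 0.0
```

Emit:
move_arm([
  [[0,0,0],0,0.1],
  [[0,0,0],0,0.1],
  [[0,0,0],0,0.1],
])

```text
time_s: 17.0
ee_pos: [540.6, 435.7, 84.9]
ee_rot: [-180.0, -0.0, 176.5]
force: [-0.1, -0.1, 1.0]
gripper_width: 82.0
gripper_force: 0.0
```

Emit:
move_arm([
  [[0,0,0],0,1],
  [[0,0,0],0,1],
  [[0,0,0],0,1],
  [[0,0,0],0,1],
  [[0,0,0],0,1],
], squeeze=30)

```text
time_s: 17.5
ee_pos: [540.7, 435.7, 84.8]
ee_rot: [-180.0, -0.0, 176.5]
force: [-0.1, 0.1, -0.1]
gripper_width: 67.3
gripper_force: 30.0
```

```bash
python3 - <<'E'
from m import *
p=env.grab_frame('side'); s=env.state(); print(s['ee_pos'],s['gripper_width'],s['gripper_force'],s['force'])
cv2.imwrite('pics/s4.png',cv2.resize(p['frame'][300:390,100:220],(800,600),interpolation=cv2.INTER_CUBIC)[:,:,::-1])
E
```

```text
[540.7 435.7  84.8] 67.28261561658579 30.000084706116468 [ 0.3  0.5 -0.8]
```

View pics/s4.png

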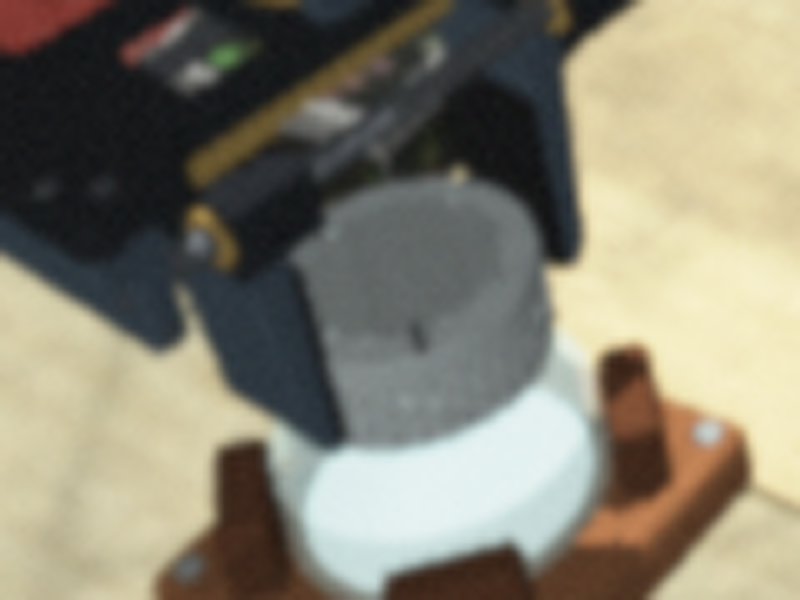

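The cap is seated with its mark in the same place (about (163,350)), and the fingertips now sit above its lower edge. I'll lift and carry it again.

Emit:
move_arm([
  [[0,0,0.5],0,1],
  [[0,0,1],0,1],
  [[0,0,1.5],0,1],
  [[0,0,2],0,1],
  [[0,0,3],0,1],
])

```text
time_s: 18.05
ee_pos: [539.8, 435.1, 165.1]
ee_rot: [-179.9, -0.1, 176.5]
force: [0.1, 0.8, -0.5]
gripper_width: 67.4
gripper_force: 30.0
```

Emit:
move_arm([
  [[0,0,3],0,1],
  [[0,0,2],0,1],
  [[0,0,0],0,1],
  [[0,-1.5,0],-1,1],
  [[0,-3.5,0],-3,1],
])

```text
time_s: 18.55
ee_pos: [539.6, 385.8, 212.6]
ee_rot: [-179.9, -0.1, 172.6]
force: [-0.4, -0.3, -1.1]
gripper_width: 67.0
gripper_force: 30.0
```

Emit:
move_arm([
  [[0,-4.5,0],-6,1],
  [[0,-4.5,0],-6,1],
  [[0,-4.5,0],-6,1],
  [[0,-4.5,0],-6,1],
  [[0,-4.5,0],-6,1],
])

```text
time_s: 19.05
ee_pos: [538.8, 157.7, 213.1]
ee_rot: [-179.8, -0.1, 142.3]
force: [0.5, -1.1, 0.1]
gripper_width: 67.0
gripper_force: 30.0
```

Emit:
move_arm([
  [[-0.1,-4.5,0],-6,1],
  [[-0.1,-4.5,0],-6,1],
  [[-0.1,-4.5,0],-6,1],
  [[-0.1,-4.5,0],-6,1],
  [[-0.1,-4.5,0],-6,1],
])

```text
time_s: 19.55
ee_pos: [533.3, -66.5, 213.3]
ee_rot: [-179.8, -0.1, 112.2]
force: [1.0, -0.9, -0.9]
gripper_width: 67.1
gripper_force: 30.0
```

Emit:
move_arm([
  [[-0.1,-4.5,0],-6,1],
  [[-0.1,-4.5,0],-6,1],
  [[-0.1,-4.5,0],0,1],
  [[-0.1,-4.5,0],0,1],
  [[-0.1,-4.5,0],0,1],
])

```text
time_s: 20.05
ee_pos: [528.3, -290.9, 213.1]
ee_rot: [-179.8, -0.1, 100.5]
force: [0.8, -0.3, -0.9]
gripper_width: 67.5
gripper_force: 30.0
```

Emit:
move_arm([
  [[0,-4.5,0],0,1],
  [[0,-3,0],0,1],
  [[0,-1,0],0,1],
  [[0,0,0],0,1],
  [[0,0,-4],0,1],
])

```text
time_s: 20.55
ee_pos: [533.0, -375.1, 179.4]
ee_rot: [179.6, 0.4, 100.5]
force: [0.7, 0.6, -1.5]
gripper_width: 66.9
gripper_force: 30.0
```

Emit:
move_arm([
  [[0,0,-4],0,1],
  [[0,0,-4],0,1],
  [[0,0,-3],0,1],
  [[0,0,-1],0,1],
  [[0,0,0],0,1],
])

```text
time_s: 21.05
ee_pos: [529.9, -372.2, 53.7]
ee_rot: [-179.9, -0.2, 100.6]
force: [-0.4, 0.0, -0.4]
gripper_width: 66.8
gripper_force: 30.0
```

Emit:
move_arm([
  [[0,0,0],0,1],
  [[0,0,0],0,1],
  [[0,0,0],0,1],
])

```text
time_s: 21.35
ee_pos: [531.6, -374.7, 56.8]
ee_rot: [179.9, 0.1, 100.5]
force: [0.7, -0.2, -0.6]
gripper_width: 67.3
gripper_force: 30.0
```

```bash
python3 - <<'E'
from m import *
p=env.grab_frame('side'); s=env.state(); print(s['ee_pos'],s['gripper_width'],s['gripper_force'],s['force'])
cv2.imwrite('pics/s5.png',cv2.resize(p['frame'][130:250,290:450],(800,600),interpolation=cv2.INTER_CUBIC)[:,:,::-1])
E
```

```text
[ 531.4 -374.6   56.5] 66.79667219179149 29.999869312159717 [-0.3  0.6 -0.7]
```

View pics/s5.png

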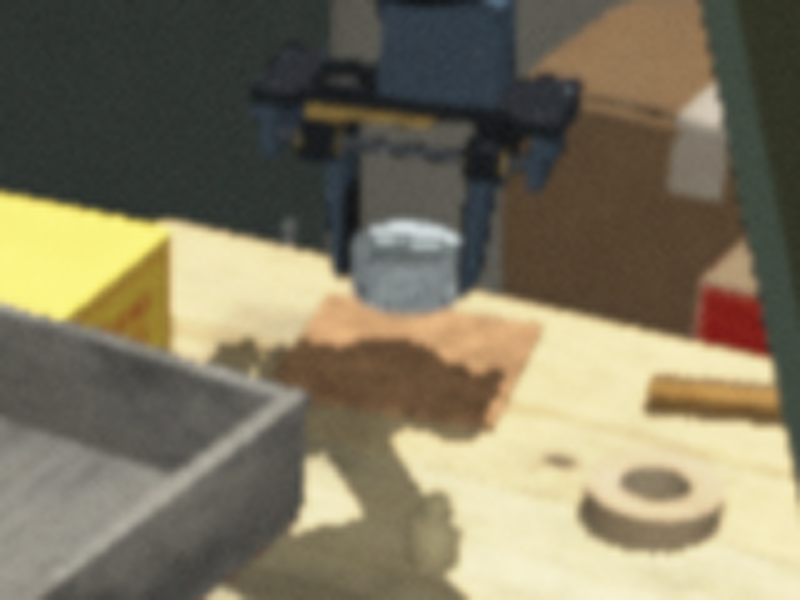

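The cap hangs upright above the mat (cap at about (407,268) in the crop). I'll lower it gently, watching for contact.

Emit:
move_arm([
  [[0,0,-2],0,1],
  [[0,0,-1],0,1],
  [[0,0,-0.4],0,1],
  [[0,0,0],0,1],
  [[0,0,0],0,1],
])

```text
time_s: 21.9
ee_pos: [531.1, -374.5, 21.4]
ee_rot: [180.0, 0.0, 100.5]
force: [0.8, -0.1, -0.2]
gripper_width: 67.1
gripper_force: 30.0
```

Emit:
move_arm([
  [[0,0,-0.2],0,1],
  [[0,0,-0.1],0,1],
  [[0,0,-0.1],0,1],
  [[0,0,-0.1],0,1],
  [[0,0,0],0,1],
])

```text
time_s: 22.4
ee_pos: [530.7, -374.2, 15.9]
ee_rot: [-180.0, -0.0, 100.5]
force: [-0.2, -0.1, -0.8]
gripper_width: 67.3
gripper_force: 30.0
```

Emit:
move_arm([
  [[0,0,-0.1],0,1],
  [[0,0,-0.05],0,1],
  [[0,0,0],0,1],
])

```text
time_s: 22.7
ee_pos: [530.8, -374.2, 14.7]
ee_rot: [180.0, 0.0, 100.5]
force: [-0.3, -0.2, 2.2]
gripper_width: 67.2
gripper_force: 30.0
```

Emit:
move_arm([
  [[0,0,-0.05],0,1],
  [[0,0,0],0,1],
])

```text
time_s: 22.9
ee_pos: [530.8, -374.2, 14.7]
ee_rot: [180.0, 0.0, 100.5]
force: [-1.6, 0.3, 5.1]
gripper_width: 67.1
gripper_force: 30.0
```

Emit:
move_arm([
  [[0,0,0],0,0.15],
  [[0,0,0],0,0.1],
  [[0,0,0],0,0],
  [[0,0,0],0,0],
  [[0,0,0],0,0],
])

```text
time_s: 23.4
ee_pos: [530.7, -374.2, 13.8]
ee_rot: [-180.0, -0.0, 100.5]
force: [0.8, 0.6, -0.0]
gripper_width: 91.1
gripper_force: 0.0
```

Emit:
move_arm([
  [[0,0,1],0,0],
  [[0,0,3],0,0],
  [[0,0,4],0,0],
  [[0,0,4],0,0],
  [[0,0,0],0,0],
])

```text
time_s: 23.9
ee_pos: [534.0, -376.6, 141.5]
ee_rot: [179.5, 0.6, 100.5]
force: [0.6, -0.2, 1.3]
gripper_width: 91.3
gripper_force: 0.0
```

Emit:
move_arm([
  [[-2.2,4,0],0,0],
  [[-2.2,4,0],0,0],
  [[-2.2,4,0],0,0],
  [[-2.2,4,0],0,0],
  [[-2.4,4,0],0,0],
])

```text
time_s: 24.4
ee_pos: [417.6, -172.7, 133.9]
ee_rot: [180.0, -0.0, 100.5]
force: [0.7, 0.8, -0.6]
gripper_width: 91.3
gripper_force: 0.0
```

Emit:
move_arm([
  [[0,0,-2],0,0],
  [[0,0,-2],0,0],
  [[0,0,-1],0,0],
  [[0,0,0],0,0],
  [[0,0,0],0,0],
])

```text
time_s: 24.9
ee_pos: [419.2, -174.5, 84.2]
ee_rot: [180.0, 0.0, 100.5]
force: [-0.3, 0.1, -0.5]
gripper_width: 91.0
gripper_force: 0.0
```

```bash
python3 - <<'E'
from m import *
p=env.grab_frame('side'); W=cloud(p); s=env.state(); print(s['ee_pos'],s['force'])
for nm,c,r,z0,z1 in [('large',(418,-174),30,16,45),('knob',(418,-174),25,32,48),('capmat',(530,-374),60,25,50)]:
    P=W[reg(W,c,r,z0,z1)]; print(nm,len(P),P.mean(0),*circ(P),P[:,2].max())
a=env.landmark_of(p,'large_weight')[:1]; print(a, a and at_z(p,a[0]['point'],0))
q=env.grab_frame('top');a=env.landmark_of(q,'cap_top')[:1]; print(a)
cv2.imwrite('pics/s6.png',cv2.resize(p['frame'][150:270,300:460],(800,600),interpolation=cv2.INTER_CUBIC)[:,:,::-1])
E
```

```text
[ 419.4 -174.7   84.5] [-0.1 -0.6 -0.8]
large 91 [ 417.5 -169.6   26.7] [ 419.1 -172.1] 14.385722160339355 41.03690220440092
knob 22 [ 418.  -171.8   37.1] [ 419.4 -172.8] 9.812845230102539 41.03690220440092
capmat 201 [ 525.  -368.    32.4] [ 528.5 -372. ] 36.79434585571289 37.64120257494744
[{'point': [378.8, 240.1], 'score': 0.55}] [ 416.6 -186.     0. ]
[{'point': [459.9, 223.7], 'score': 0.9}]
```

View pics/s6.png

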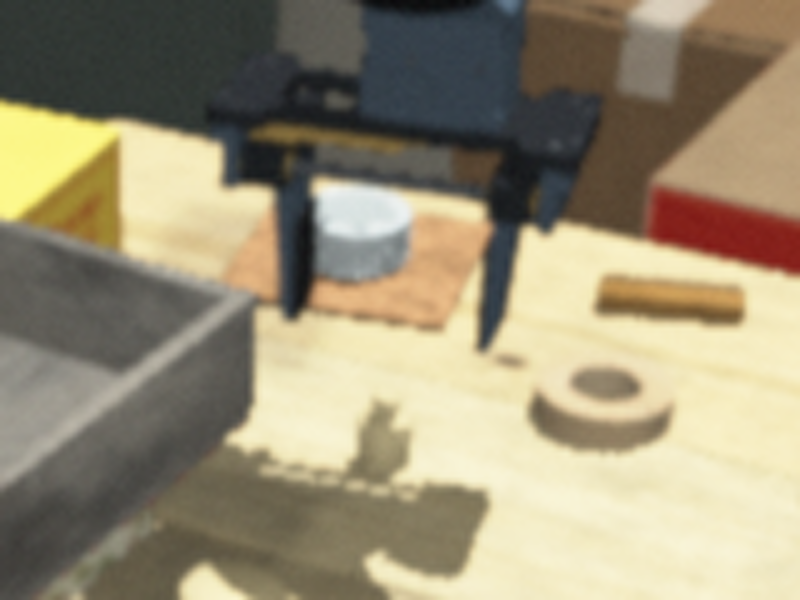

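The cap stands right way up on the mat (crop about (360,235)). The large weight is in the gripper's shadow between the fingers (about (382,440)). Next I'll grip its knob.

Emit:
move_arm([
  [[0.1,0,-2],0,0],
  [[0,0,-2],0,0],
  [[0,0,-0.9],0,0],
  [[0,0,-0.3],0,0],
  [[0,0,0],0,0.3],
])

```text
time_s: 25.6
ee_pos: [420.0, -174.3, 32.1]
ee_rot: [180.0, 0.0, 100.5]
force: [-0.3, 0.5, -0.0]
gripper_width: 86.1
gripper_force: 0.0
```

Emit:
move_arm([
  [[0,0,0],0,0.5],
  [[0,0,0],0,0.65],
  [[0,0,0],0,0.7],
  [[0,0,0],0,0.73],
  [[0,0,0],0,0.75],
], squeeze=15)

```text
time_s: 26.1
ee_pos: [419.8, -174.2, 32.1]
ee_rot: [180.0, 0.0, 100.5]
force: [-0.6, -1.3, 0.4]
gripper_width: 45.9
gripper_force: 0.0
```

Emit:
move_arm([
  [[0,0,0],0,0.8],
  [[0,0,0],0,0.85],
  [[0,0,0],0,1],
  [[0,0,0],0,1],
  [[0,0,0],0,1],
])

```text
time_s: 26.6
ee_pos: [419.7, -174.2, 32.0]
ee_rot: [180.0, -0.0, 100.5]
force: [-0.1, 0.0, -0.3]
gripper_width: 13.2
gripper_force: 15.0
```

Emit:
move_arm([
  [[0,0,0],0,1],
  [[0,0,1],0,1],
  [[0,0,3],0,1],
  [[0,0,4],0,1],
  [[0,0,0],0,1],
])

```text
time_s: 27.1
ee_pos: [423.2, -175.7, 116.9]
ee_rot: [179.5, 0.4, 100.5]
force: [1.5, -0.7, -1.9]
gripper_width: 13.0
gripper_force: 15.0
```

```bash
python3 - <<'E'
from m import *
p=env.grab_frame('side'); W=cloud(p); s=env.state(); print(s['ee_pos'],s['force'],s['gripper_width'],s['gripper_force'])
P=W[reg(W,(419,-174),25,60,105)]; print(len(P),P.min(0),P.max(0))
P=W[reg(W,(419,-174),25,75,100)]; print(len(P),P.mean(0),circ(P))
cv2.imwrite('pics/s7.png',cv2.resize(p['frame'][180:255,320:420],(800,600),interpolation=cv2.INTER_CUBIC)[:,:,::-1])
E
```

```text
[ 421.6 -175.   114.7] [-0.3  0.4 -0.7] 13.030046752739851 14.999848168808967
83 [ 408.9 -178.8   83.8] [ 434.3 -160.1  105. ]
63 [ 419.1 -167.3   92.2] (array([ 421.4, -172.7]), 13.085724830627441)
```

View pics/s7.png

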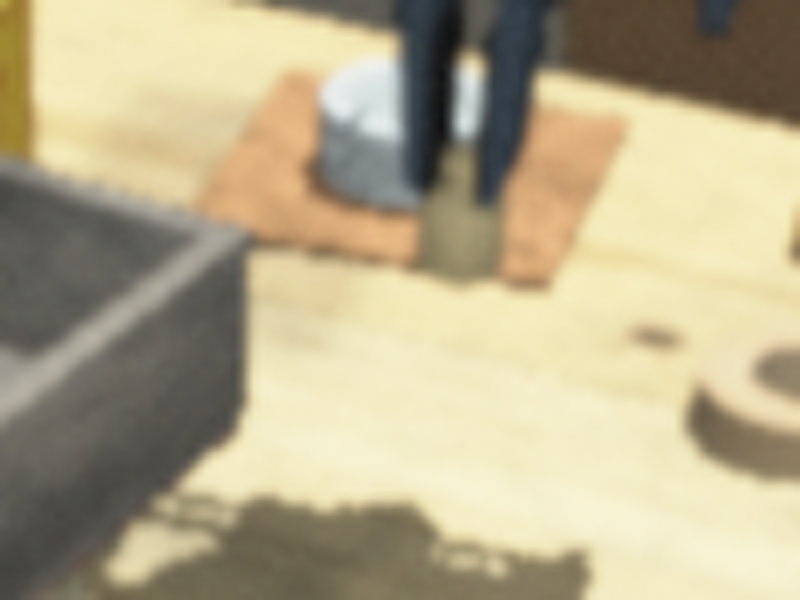

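The weight hangs upright and centred between the fingers, about (460,230) in the crop. Now to the jar.

Emit:
move_arm([
  [[0,0,4],0,1],
  [[0,0,4],0,1],
  [[0,0,1],0,1],
  [[0.3,1.5,0],0,1],
  [[0.6,3,0],0,1],
])

```text
time_s: 27.65
ee_pos: [428.0, -129.6, 200.9]
ee_rot: [-179.9, -0.0, 100.4]
force: [0.2, 0.2, -1.8]
gripper_width: 13.1
gripper_force: 15.0
```

Emit:
move_arm([
  [[0.9,4.5,0],0,1],
  [[0.9,4.5,0],0,1],
  [[0.9,4.5,0],0,1],
  [[0.9,4.5,0],0,1],
  [[0.9,4.5,0],0,1],
])

```text
time_s: 28.15
ee_pos: [472.7, 97.4, 200.2]
ee_rot: [-179.8, 0.0, 100.6]
force: [0.6, -0.7, -1.4]
gripper_width: 13.1
gripper_force: 15.0
```

Emit:
move_arm([
  [[0.9,4.5,0],0,1],
  [[0.9,4.5,0],0,1],
  [[0.9,4.5,0],0,1],
  [[0.9,4.5,0],0,1],
  [[0.9,4.5,0],0,1],
])

```text
time_s: 28.65
ee_pos: [517.9, 322.2, 199.6]
ee_rot: [-179.8, 0.1, 100.6]
force: [0.2, -0.6, -1.6]
gripper_width: 13.1
gripper_force: 15.0
```

Emit:
move_arm([
  [[0.9,4.5,0],0,1],
  [[0.7,4,0],0,1],
  [[0.4,2,0],0,1],
  [[0.2,1,0],0,1],
  [[0,0,0],0,1],
])

```text
time_s: 29.15
ee_pos: [540.1, 436.1, 199.7]
ee_rot: [-179.8, 0.1, 100.6]
force: [-0.7, -0.5, -1.3]
gripper_width: 13.0
gripper_force: 15.0
```

Emit:
move_arm([
  [[0,0,-2],0,1],
  [[0,0,-1],0,1],
  [[0,0,0],0,1],
  [[0,0,0],0,1],
  [[0,0,0],0,1],
])

```text
time_s: 29.65
ee_pos: [541.2, 435.6, 173.0]
ee_rot: [179.9, -0.0, 100.5]
force: [0.5, 0.3, -1.1]
gripper_width: 13.1
gripper_force: 15.0
```

```bash
python3 - <<'E'
from m import *
p=env.grab_frame('side'); W=cloud(p); s=env.state(); print(s['ee_pos'],s['ee_rot'],s['force'],s['gripper_width'])
x,y,z=s['ee_pos']
for a,b in [(z-34,z-2),(z-30,z-12)]:
    P=W[reg(W,(x,y),30,a,b)]; print(len(P),P.mean(0),circ(P),P.min(0),P.max(0))
E
```

```text
[541.2 435.7 173.1] [179.9  -0.  100.5] [-0.5 -0.5 -0.3] 13.401781184290266
279 [533.  439.6 155.6] (array([539.1, 435.4]), 14.089335441589355) [525.4 422.5 140. ] [552.8 449.4 169. ]
156 [532.1 440.2 152.1] (array([539.1, 435.4]), 14.089335441589355) [525.4 422.5 143.4] [548.6 449.4 160.5]
```

Emit:
move_arm([
  [[0,0,-2],0,1],
  [[0,0,-1.5],0,1],
  [[0,0,-0.5],0,1],
  [[0,0,0],0,1],
  [[0,0,0],0,1],
])

```text
time_s: 30.2
ee_pos: [541.3, 436.2, 133.0]
ee_rot: [179.9, -0.0, 100.5]
force: [0.1, -0.7, -0.8]
gripper_width: 13.0
gripper_force: 15.0
```

Emit:
move_arm([
  [[0,0,-0.5],0,1],
  [[0,0,-0.5],0,1],
  [[0,0,-0.5],0,1],
  [[0,0,-0.5],0,1],
  [[0,0,0],0,1],
])

```text
time_s: 30.7
ee_pos: [540.2, 435.4, 110.7]
ee_rot: [-179.9, 0.1, 100.5]
force: [-0.3, -0.2, -0.4]
gripper_width: 13.0
gripper_force: 15.0
```

```bash
python3 - <<'E'
from m import *
p=env.grab_frame('side'); s=env.state(); print(s['ee_pos'],s['force'],s['torque'])
cv2.imwrite('pics/s8.png',cv2.resize(p['frame'][300:390,100:220],(800,600),interpolation=cv2.INTER_CUBIC)[:,:,::-1])
E
```

```text
[540.5 435.6 111.3] [ 0.6 -0.4 -1.6] [-0.  -0.1  0. ]
```

View pics/s8.png

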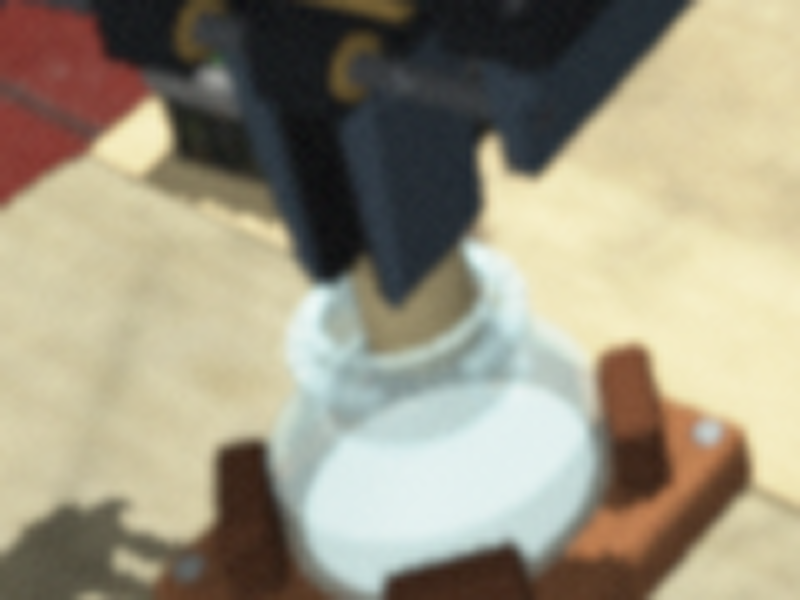

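The weight is inside the mouth (crop about (415,310)) without contact. I'll lower it to just above the rim and release.

Emit:
move_arm([
  [[0,0,-0.5],0,1],
  [[0,0,-0.5],0,1],
  [[0,0,-0.3],0,1],
  [[0,0,0],0,1],
  [[0,0,0],0,1],
])

```text
time_s: 31.25
ee_pos: [540.8, 435.8, 98.9]
ee_rot: [-180.0, 0.0, 100.5]
force: [0.1, 0.1, -0.9]
gripper_width: 13.2
gripper_force: 15.0
```

Emit:
move_arm([
  [[0,0,0],0,0.6],
  [[0,0,0],0,0.6],
  [[0,0,0],0,0.6],
  [[0,0,0],0,0.6],
  [[0,0,0],0,0.6],
])

```text
time_s: 31.75
ee_pos: [540.8, 435.8, 99.1]
ee_rot: [180.0, -0.0, 100.5]
force: [-0.1, 0.5, 0.4]
gripper_width: 36.7
gripper_force: 0.0
```

Emit:
move_arm([
  [[0,0,1],0,0.6],
  [[0,0,4],0,0.6],
  [[0,0,4],0,0.6],
  [[0,0,4],0,0.6],
  [[-2,-4,0],0,0.6],
])

```text
time_s: 32.25
ee_pos: [525.8, 401.5, 236.9]
ee_rot: [179.0, -0.5, 100.7]
force: [-0.2, -0.9, 0.1]
gripper_width: 36.2
gripper_force: 0.0
```

Emit:
move_arm([
  [[-2,-4,0],0,0.6],
  [[-2,-4,0],0,0.6],
  [[-1,-1,0],0,0.6],
  [[0,0,0],0,0.6],
  [[0,0,0],0,0.6],
])

```text
time_s: 32.75
ee_pos: [471.5, 306.4, 230.0]
ee_rot: [179.9, -0.1, 100.5]
force: [0.3, 0.2, -0.5]
gripper_width: 36.6
gripper_force: 0.0
```

```bash
python3 - <<'E'
from m import *
P={n:env.grab_frame(n) for n in('side','top')}
W=cloud(P['side'])
for nm,c,r,z0,z1 in [('small',(388,236),30,10,50),('saff',(380,62),50,55,90),('cap',(530,-374),60,22,60)]:
    Q=W[reg(W,c,r,z0,z1)]; print(nm,len(Q),circ(Q),Q[:,2].max())
for n,p in P.items(): print(n,env.search_frame(p,'large_weight')[:2])
a=cv2.resize(P['side']['frame'][300:390,100:220],(400,300),interpolation=cv2.INTER_CUBIC)
b=cv2.resize(P['top']['frame'][185:260,130:230],(400,300),interpolation=cv2.INTER_CUBIC)
c=cv2.resize(P['side']['frame'][150:240,310:430],(400,300),interpolation=cv2.INTER_CUBIC)
d=cv2.resize(P['top']['frame'][150:300,120:500],(400,300))
cv2.imwrite('pics/end.png',np.vstack([np.hstack([a,b]),np.hstack([c,d])])[:,:,::-1]); s=env.state(); print(s['time_s'],s['ee_pos'])
E
```

```text
small 64 (array([389.5, 237.3]), 9.55203914642334) 23.63073513661334
saff 335 (array([383.3,  64.8]), 24.526044845581055) 77.94520730904708
cap 244 (array([ 530.4, -370.8]), 37.43181610107422) 37.125529685578044
side []
top []
32.95 [471.4 306.7 228.7]
```

View pics/end.png

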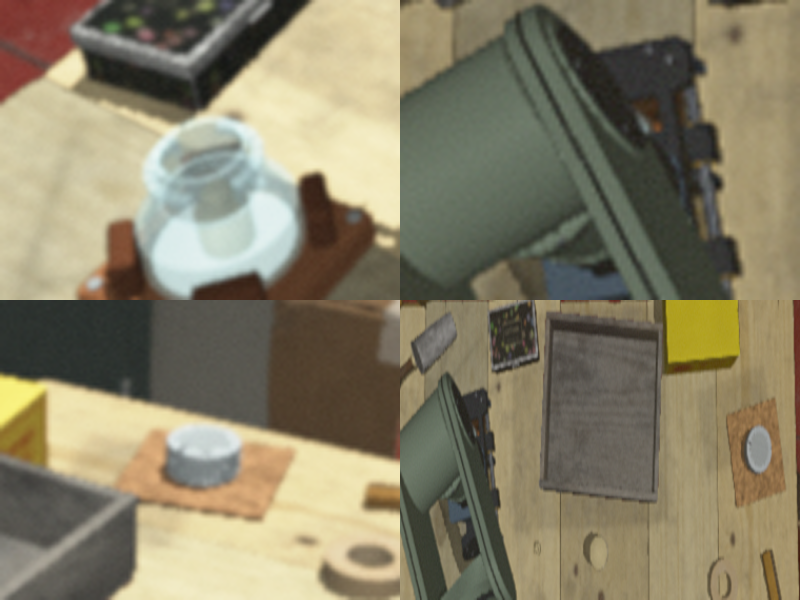

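The weight stands upright inside the jar (first panel, about (225,235)). The cap sits right way up on the mat, and the small weight and saffron jar haven't moved.

```bash
python3 -c "
from workcell import env
print(env.job_done())"
```

```text
the job is handed in; nothing more can be done
None
```

The job is handed in at about 33 s: the cap is right way up on the cork mat, put down without a drop after I set it back on the jar once to regrip it higher; the larger weight is in the jar, and the smaller weight and saffron jar were not touched.

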